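# Collect the last card stand from the saw's catch tray into the tote

## Robot

A 7-joint arm with a two-finger parallel gripper is mounted at the origin on the work surface. World frame = base frame: x ahead of the robot, y to its left, z up, the work surface at z = 0. Lengths are in m, angles in degrees, forces in N, time in s.
With the tool pointing down it reaches from about 0.425 to 0.875 m from the base axis. Payload 4.7 kg.
Tool frame: the origin (TCP) lies on the centre line of the jaws, within the pads' length; the fingertips stand 17 mm ahead of it and the grasp point (between the pads) lies 2 mm behind it; z points along the fingers, y is the line along which they close (so a half turn about z gives the same grasp; the last joint's range is limited). The gripper opens to 87 mm and grips with 3 to 60 N. Pads are 19 mm wide; open, the fingers measure 117 mm over their backs; the gripper's body (75 mm by 190 mm) begins 51 mm behind the grasp point.
Start: joints at [71.625, 18.392, -4.016, 83.108, 1.295, 78.541, -3.26], TCP at [0.214, -0.614, 0.24] pointing down, gripper open.
Joint ranges: [-163.93, 163.93], [-17.29, 119.83], [-79.2, 71.16], [3.27, 140.29], [-89.18, 269.18], [5.43, 117.66], [-154.24, 154.24]. Speed limits (degrees/s): [147.25, 147.25, 180, 180, 180, 180, 180].

## Interface

Orientations are given as [roll, pitch, yaw] about the fixed x, y, z axes, in that order (R = Rz(yaw) Ry(pitch) Rx(roll)).
In Python, from cell import env, read_camera gives the robot as it stands.
- The arm moves only by the shell command python3 -m jog 'ROWS' [FORCE]. ROWS is JSON, a list of rows, each a list of 5 numbers: the opening, from 0 (shut) to 1 (fully open), then the shift along the tool's x, y, z each as a share of 0.02 m, from -1 to 1, then the turn about the tool's z as a share of 45 degrees, from -1 to 1. In form: [[gripper, x, y, z, yaw], ...]. A call has 1 to 12 rows; each row shifts and turns the commanded pose from where the row before left it, along the tool's axes as they then stand; what a row does not reach is not made up. A row lasts 1/12 s, in which the tool goes at most 41.7 mm and 7.16 degrees, less where a joint would pass 70% of its speed; a pose out of reach is approached as far as the arm can. A call with a number of a shift or a turn outside -1 to 1 is refused whole. A call with a gripper value outside its range is refused whole. The fingers move at their own pace and stop on an object; FORCE is the grip in N (left out, the last holds). Time passes only in rows, so rows that do not move let the fingers close. It gives the time, the measured TCP pose, the force, the opening and the grip force at its end, in the units of the state.
- env.get_obs(): the state, without advancing time (a new reading comes with each control period).
- read_camera(name): name is "scene" or "top" or "wrist"; returns a dict with "color" (400x640x3 uint8, red, green, blue), "range_z" (400x640 float32, m along the optical axis (not along the pixel's ray), 0 where there is no reading), "mtx" (3x3 intrinsics, pixels), "world_from_camera" (4x4, takes a point from camera to world coordinates); the wrist camera has in their place "T_tool_cam" (4x4, takes a point from camera to tool coordinates, whose origin is the TCP and whose axes are the flange's). Camera axes: x right, y down, z forward; pixel columns grow to the right and rows downward; lengths in m; the calibration is good to about 2 mm. A picture is of the moment at which its call begins: read the wrist's pose just before it.
- env.sign_off(): hands the job in; it is judged then, once.
The state is a dict: "time_s": time; "qpos": joint angles; "joint_velocities": joint speeds; "effort": joint torques, N m; "tool_pos": TCP position; "tool_rot": TCP orientation; "force": force on the tool from outside, world axes, zero at the start; "wrist_torque": the same for the moment, N m; "grip_width": finger opening in m; "grasp_force": force on a finger pad.
Only numpy, scipy, OpenCV 4.12 (cv2) and the standard library are available. Lean on these libraries where they do the work, as an engineer would, in place of code of your own. Each camera call takes 0.05 s, during which the arm holds its last target. There are 200 camera calls.

## Task

Collect the finished walnut card stand (the longer piece with a groove along its top) from the saw's catch tray and pack it in the empty compartment of the plywood tote, flat on the compartment floor with its groove up. In the tray only its ends can be reached and in the tote there is only room for fingers at its long sides, so on the way set it down groove up on the bare desk, let go, and take it again by its sides. Lower it into place rather than dropping it, and leave the offcut, the packed stands, the tote and the pencil pot where they are.

Things in the scene. Friction and masses are not known exactly. Their poses are not given: they have to be found in the camera images.
- card_stand: the finished card stand: a walnut block 68 (own x) x 28 (own y) x 32 mm high (own z), with a groove 6 mm wide and 10 mm deep along the middle of its top, running along x. About 45 g. Origin: centre of its underside. It starts groove up in the catch tray, its length along the tray, in either half of the tray
- offcut: a plain walnut offcut 36 (own x) x 28 x 12 mm high lying in the other half of the catch tray; to be left there. Origin: centre of its underside
- saw: bench saw, fixed, with an aluminium trough as catch tray. Origin: on the desk under the tray's middle; y runs along the tray to the saw. Tray floor 30 mm above the desk; inside 48 mm wide (x -24 to 24) and 264 mm long (y -132 to 132); walls 5 mm thick, tops 72 mm above the desk (54 mm at the saw end). The saw stands at y 200 to 440, x -130 to 130 mm, up to 200 mm high
- tote: open plywood tote, loose on the desk, 102 (own x) x 252 (own y) x 58 mm high, 0.9 kg. Origin: centre of its underside. Floor 8 mm thick; walls and two dividers 6 mm thick, all 58 mm high. Three compartments in a row, centres at y = -82, 0, 82 mm, each inside 90 mm (x) by 76 mm (y): a stand lies with its 68 mm length along the tote's y, 4 mm to spare at each end
- packed_1: a finished card stand like the other, already packed in a compartment of the tote, with the same axes and origin
- packed_2: a second finished card stand already packed in another compartment, with the same axes and origin
- slip: a flat slip of paper 62 x 70 mm lying on the floor of the empty compartment, seen only, has no thickness to speak of. Origin: at the centre of that compartment's floor; axes parallel to the tote's
- pencil_pot: a wooden pot with pencils standing on the desk, 84 mm wide, pot 90 mm high, pencils up to about 175 mm. Origin: centre of its underside
Things that resemble listed ones, but are neither listed nor needed, are in the scene too. What is shaped like the card_stand but purple is not meant.

How it is judged:
By the outcome, as a careful person would: the job done as asked, in the order asked, and still so for the second after the job is handed in, with the robot touching nothing.
It also fails if it takes over 54 s, if anything falls off the work surface, if the arm or the gripper's body presses on something with over 40 N, if the wrist force passes 120 N, or if a joint passes its speed limit or range.

## Working session

There is one attempt and no reset: what is moved stays moved. The work goes in short steps, Python scripts to look and compute and a shell command to move; the robot and the scene stay as the last step left them, time stands still between calls to the robot, and variables do not carry over. Pictures are saved under pics/ and viewed, at most 10 in all, crops included, and the job is handed in when it is done.

```bash
mkdir -p pics; ls; python3 - <<'E'
from cell import env, read_camera
import cv2,numpy as np
o=env.get_obs();print(o['time_s'],o['tool_pos'],o['tool_rot'],o['grip_width'])
for n in ("top","scene"):
    c=read_camera(n);cv2.imwrite(f'pics/{n}0.png',c['color'][:,:,::-1]);np.savez(f'{n}0.npz',**c);print(c['mtx'],c['world_from_camera'])
E
```

```text
pics
0.0 [ 0.2133362  -0.61344138  0.23847144] [-1.79891079e+02  6.49818397e-03  1.91837046e+01] 0.0871392377806385
[[399.47806712   0.         319.36579857]
 [  0.         399.47806712 191.8681713 ]
 [  0.           0.           1.        ]] [[-0.02558303 -0.98274325  0.18319719  0.48646549]
 [-0.99964374  0.02654406  0.00279522 -0.02870615]
 [-0.00760978 -0.18306041 -0.98307221  0.86487645]
 [ 0.          0.          0.          1.        ]]
[[507.68099588   0.         312.39661137]
 [  0.         507.68099588 200.00908158]
 [  0.           0.           1.        ]] [[ 0.04295233  0.65023111 -0.75852132  1.55299168]
 [ 0.99897739 -0.03867943  0.02341112 -0.02208892]
 [-0.01411653 -0.75875121 -0.65122755  0.84164732]
 [ 0.          0.          0.          1.        ]]
```

View pics/top0.png

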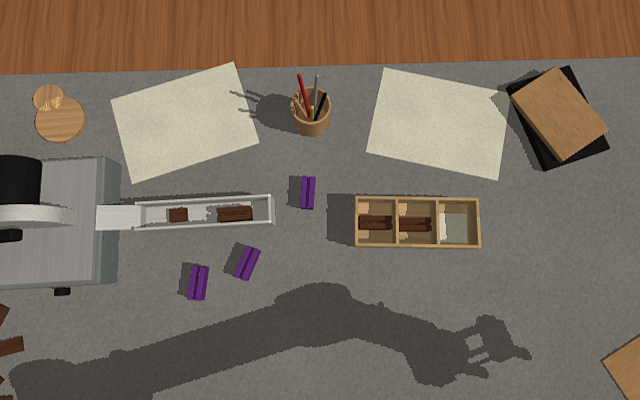

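View pics/scene0.png

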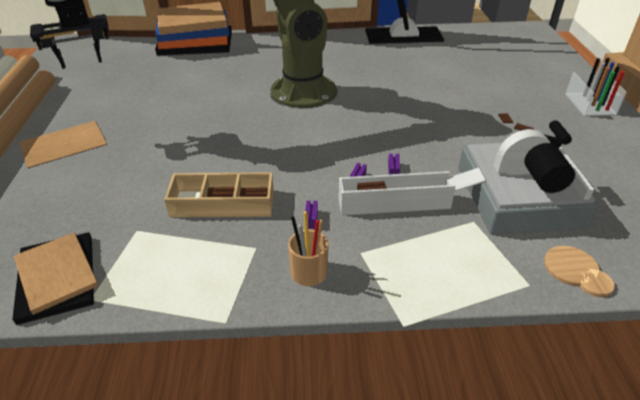

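The top view shows the tray at about (130–272, 212) with the saw on the left. There are two brown pieces in it: a longer one at (236,213) and a short one at (178,215). The tote is at (418,222), with its empty compartment and slip at (459,222). Purple look-alikes are at (308,192), (247,262) and (197,282). The candidate is the longer piece at (236,213), which I'll confirm with a crop and measure.

```bash
cat > h.py <<'E'
import numpy as np,cv2
def world(c,T=None):
    K=c['mtx'];z=c['range_z'];v,u=np.indices(z.shape)
    p=np.stack([(u-K[0,2])/K[0,0]*z,(v-K[1,2])/K[1,1]*z,z,np.ones_like(z)],-1)
    W=p@(c['world_from_camera'] if T is None else T).T
    return W[...,:3]
def hsv(c): return cv2.cvtColor(c['color'],cv2.COLOR_RGB2HSV)
def rect(P):
    r=cv2.minAreaRect((P[:,:2]*1000).astype(np.float32));b=cv2.boxPoints(r)
    e=b[1]-b[0],b[2]-b[1]; L=max(e,key=np.linalg.norm)
    return np.round(r[0],1),np.round(sorted(r[1]),1),round(np.degrees(np.arctan2(L[1],L[0]))%180,1)
E
python3 - <<'E'
from h import *
for n in('top','scene'):
    c=dict(np.load(n+'0.npz'));W=world(c);H=hsv(c)
    print(n,'desk z',np.median(W[300:310,300:310,2]) if n=='top' else '')
    m=((H[...,0]<15)&(H[...,1]>110)&(H[...,2]<130)).astype(np.uint8)
    k,l,s,ce=cv2.connectedComponentsWithStats(m)
    for i in range(1,k):
        if s[i,4]<60 or s[i,4]>5000: continue
        P=W[l==i];zt=np.percentile(P[:,2],80);Q=P[abs(P[:,2]-zt)<.006]
        print(ce[i].round(),s[i,4],'ztop',zt.round(4),rect(Q))
    if n=='top':
        for nm,(r,q),(zl,zh) in(('tote',(slice(185,260),slice(345,490)),(.05,.066)),('tray',(slice(185,240),slice(140,285)),(.066,.08)),('slip',(slice(203,245),slice(438,478)),(.0,.016)),('pot',(slice(60,140),slice(280,340)),(.08,.1))):
            P=W[r,q].reshape(-1,3);Q=P[(P[:,2]>zl)&(P[:,2]<zh)]
            if nm=='slip':
                hh=H[r,q].reshape(-1,3);Q=P[(hh[:,1]<60)&(hh[:,2]>150)&(P[:,2]<.03)]
            print(nm,len(Q),rect(Q),np.median(Q[:,2]).round(4))
a=cv2.resize(cv2.imread('pics/top0.png')[180:250,120:290],None,fx=4,fy=4,interpolation=cv2.INTER_CUBIC)
cv2.imwrite('pics/crop1.png',a)
E
```

```text
top desk z -0.00020034573384880572
[ 3. 12.] 156 ztop -0.7475 (array([1637.3, 1378.5]), array([ 37.5, 150. ]), np.float32(1.3))
[10. 43.] 187 ztop -0.747 (array([1538.3, 1337. ]), array([ 28.9, 350.2]), np.float32(179.7))
[29. 37.] 575 ztop -0.747 (array([1530. , 1247.7]), array([ 62.3, 358.9]), np.float32(0.7))
[48. 19.] 117 ztop -0.7466 (array([1602.3, 1174.4]), array([ 22.1, 202.1]), np.float32(3.3))
[72. 35.] 607 ztop -0.7468 (array([1523. , 1056.6]), array([ 86.9, 355.9]), np.float32(173.4))
[84. 35.] 205 ztop -0.7469 (array([1528., 1002.]), array([ 25.4, 350.9]), np.float32(179.7))
[101.  12.] 144 ztop -0.7474 (array([1627.4,  935. ]), array([ 34.9, 145.8]), np.float32(179.8))
[111.  38.] 108 ztop -0.7472 (array([1531.8,  882. ]), array([ 14.9, 318.7]), np.float32(178.6))
[129.  36.] 476 ztop -0.7467 (array([1522.4,  802. ]), array([ 60.7, 347.9]), np.float32(179.3))
[147.  14.] 83 ztop -0.7472 (array([1614.9,  728.5]), array([ 15.4, 153. ]), np.float32(1.8))
[172.  30.] 442 ztop -0.7467 (array([1520.1,  618.7]), array([ 54.4, 341.7]), np.float32(177.3))
[184.  33.] 153 ztop -0
[... 4529 characters left out ...]
-314.6, -408.5]), array([ 32.3, 256.8]), np.float32(96.5))
[600.  84.] 156 ztop 0.1107 (array([143.5, 932.2]), array([ 7.4, 81.4]), np.float32(150.2))
[616.  87.] 158 ztop 0.1021 (array([186.9, 953. ]), array([ 9.7, 38.1]), np.float32(160.7))
[505. 118.] 70 ztop 0.0053 (array([220.2, 620.2]), array([28.6, 50.8]), np.float32(176.6))
[371. 185.] 148 ztop 0.0616 (array([596.9, 151.5]), array([24.3, 64.7]), np.float32(93.6))
[220. 191.] 221 ztop 0.0402 (array([ 570. , -221.1]), array([33.7, 63.3]), np.float32(91.2))
[253. 191.] 213 ztop 0.0398 (array([ 574.9, -138.4]), array([33.5, 64.4]), np.float32(86.4))
[316. 239.] 126 ztop 0.1464 (array([837.8,   6.6]), array([4. , 5.3]), np.float32(117.0))
```

View pics/crop1.png

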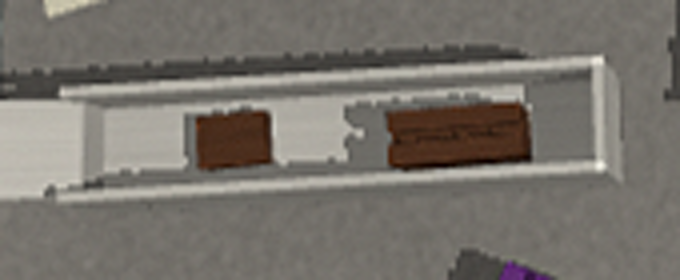

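The crop shows the grooved longer piece at crop (458,135), which is pixel (234,214). It measures 68×26 mm with its top at z 0.062, so it is the card stand. The piece at (178,215) is plain, 36 mm long with its top at z 0.043, so it is the offcut. I'll move above the stand now.

```bash
python3 -m jog '[[1,0,0,0,0.12],[1,0,0,0,0.12],[1,0,0,0,0.12],[1,0.57,-1,0,0],[1,0.57,-1,0,0],[1,0.57,-1,0,0],[1,0.57,-1,0,0],[1,0.57,-1,0,0],[1,0.57,-1,0,0],[1,0.57,-1,0,0],[1,0.57,-1,0,0],[1,0.57,-1,0,0]]'
python3 -m jog '[[1,0.57,-1,0,0],[1,0.57,-1,0,0],[1,0.57,-1,0,0],[1,0.57,-1,0,0],[1,0.57,-1,0,0],[1,0.57,-1,0,0],[1,0.57,-1,0,0],[1,0.57,-1,0,0],[1,0.57,-1,0,0],[1,0.57,-1,0,0],[1,0.57,-1,0,0],[1,0.57,-1,0,0]]'
python3 -m jog '[[1,0.57,-1,0,0],[1,0.57,-1,0,0],[1,0.57,-1,0,0],[1,0.57,-1,0,0],[1,0.57,-1,0,0],[1,0.57,-1,0,0],[1,0.57,-1,0,0],[1,0.57,-1,0,0],[1,0.57,-1,0,0],[1,0.57,-1,0,0],[1,0.57,-1,0,0],[1,0,0,0,0]]'
```

```text
time_s: 1.1
tool_pos: [0.3069, -0.4275, 0.2391]
tool_rot: [-180.0, 0.0, 3.0]
force: [0.2, 0.6, 0.8]
grip_width: 0.087
grasp_force: 0.0
time_s: 2.1
tool_pos: [0.4309, -0.1809, 0.2393]
tool_rot: [-180.0, 0.0, 3.0]
force: [0.3, -0.2, -1.6]
grip_width: 0.0868
grasp_force: 0.0
time_s: 3.1
tool_pos: [0.5452, 0.0497, 0.2393]
tool_rot: [-179.8, -0.0, 3.4]
force: [-0.4, 1.3, 0.3]
grip_width: 0.087
grasp_force: 0.0
```

```bash
python3 -m jog '[[1,0.57,-0.97,0,0],[1,0.57,-0.97,0,0],[1,0.57,-0.97,0,0],[1,0.57,-0.97,0,0],[1,0.57,-0.97,0,0],[1,0,0,0,0],[1,0,0,0,0]]'
cat >> h.py <<'E'
from scipy.spatial.transform import Rotation as R
def wrist(env,read_camera,name):
    o=env.get_obs();c=read_camera('wrist')
    T=np.eye(4);T[:3,:3]=R.from_euler('xyz',o['tool_rot'],degrees=True).as_matrix();T[:3,3]=o['tool_pos']
    cv2.imwrite(f'pics/{name}.png',c['color'][:,:,::-1])
    print('tcp',np.round(o['tool_pos'],4),np.round(o['tool_rot'],2),'width',round(o['grip_width'],4))
    return c,world(c,T@c['T_tool_cam']),hsv(c)
def walnut(c,W,H):
    m=((H[...,0]<15)&(H[...,1]>110)&(H[...,2]<130)&(c['range_z']>0)).astype(np.uint8)
    k,l,s,ce=cv2.connectedComponentsWithStats(m)
    for i in range(1,k):
        if s[i,4]<200: continue
        P=W[l==i];zt=np.percentile(P[:,2],80);Q=P[abs(P[:,2]-zt)<.005]
        print(ce[i].round(),s[i,4],'bbox',s[i,:4],'ztop',zt.round(4),*rect(Q))
E
python3 - <<'E'
from h import *
from cell import env,read_camera
c,W,H=wrist(env,read_camera,'w1');walnut(c,W,H)
E
```

```text
time_s: 3.68
tool_pos: [0.596, 0.1448, 0.2388]
tool_rot: [-180.0, 0.1, 3.1]
force: [0.7, -0.6, -0.1]
grip_width: 0.0867
grasp_force: 0.0
tcp [0.596  0.1448 0.2388] [-1.7999e+02  9.0000e-02  3.1100e+00] width 0.0867
[216. 170.] 725 bbox [199 158  34  24] ztop 0.0423 [600.3 271.4] [27.  35.8] 95.0
[317. 179.] 1573 bbox [287 166  61  28] ztop 0.0622 [597.9 151.3] [27.7 66.6] 93.5
[558. 207.] 1074 bbox [534 193  52  29] ztop 0.0403 [ 574.5 -144.6] [28.1 58. ] 88.2
[622. 216.] 835 bbox [602 202  38  28] ztop 0.0403 [ 568.3 -226.3] [28.1 49.3] 88.7
```

View pics/w1.png

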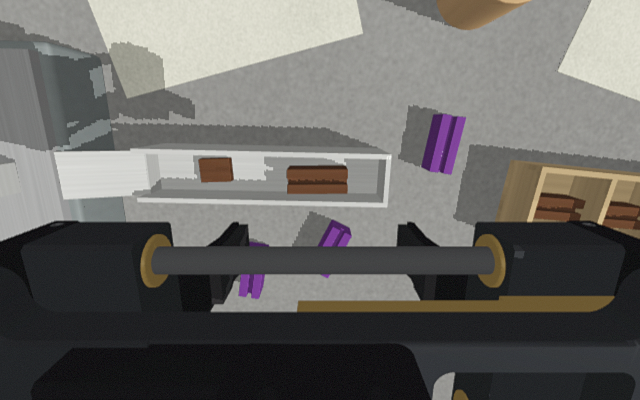

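The wrist view shows the stand between the tray walls at (317,179), the offcut at (216,170) and the tote at right. The top, scene and wrist measurements agree to about 2 mm, so I'll use centre (597.5, 150.7) and yaw 3.3.

```bash
python3 -m jog '[[1,0.09,-0.3,0,0],[1,0,0,1,0],[1,0,0,1,0],[1,0,0,1,0],[1,0,0,1,0],[1,0,0,1,0],[1,0,0,1,0],[1,0,0,1,0],[1,0,0,0,0],[1,0,0,0,0]]' 12
python3 -c "
from h import *
from cell import env,read_camera
c,W,H=wrist(env,read_camera,'w2');walnut(c,W,H)"
```

```text
time_s: 4.57
tool_pos: [0.5973, 0.1488, 0.0989]
tool_rot: [179.9, 0.1, 2.9]
force: [-0.9, -0.4, -0.1]
grip_width: 0.0873
grasp_force: 0.0
tcp [0.5973 0.1488 0.0989] [1.7995e+02 1.2000e-01 2.9000e+00] width 0.0873
[154. 205.] 1891 bbox [123 188  62  36] ztop 0.0424 [600.4 271.8] [26.3 37.7] 92.3
[319. 221.] 4848 bbox [267 197 104  49] ztop 0.0621 [598.1 151.4] [27.6 66.8] 93.2
```

```bash
python3 -m jog '[[1,0.02,-0.11,0,0],[1,0,0,0.6,0],[1,0,0,0.6,0],[1,0,0,0.6,0],[1,0,0,0.6,0],[1,0,0,0,0],[1,0,0,0,0]]'
python3 -m jog '[[0.6,0,0,0,0],[0.6,0,0,0,0],[0.6,0,0,0,0],[0.6,0,0,0,0],[0.6,0,0,0,0],[0.6,0,0,0,0]]' 15
```

```text
time_s: 5.2
tool_pos: [0.5974, 0.1522, 0.0502]
tool_rot: [180.0, 0.1, 3.0]
force: [0.5, 0.0, 0.2]
grip_width: 0.0866
grasp_force: 0.0
time_s: 5.7
tool_pos: [0.5984, 0.1523, 0.0519]
tool_rot: [180.0, -0.0, 3.0]
force: [-0.1, -0.6, 2.0]
grip_width: 0.068
grasp_force: 15.0
```

```bash
python3 -m jog '[[0.6,0,0,-0.5,0],[0.6,0,0,-1,0],[0.6,0,0,-1,0],[0.6,0,0,-1,0],[0.6,0,0,-1,0],[0.6,0,0,0,0],[0.6,0,0,0,0]]'
python3 -m jog '[[0.6,-0.61,0.95,0,0],[0.6,-0.61,0.95,0,0],[0.6,-0.61,0.95,0,0],[0.6,-0.61,0.95,0,0],[0.6,-0.61,0.95,0,0],[0.6,-0.61,0.95,0,0],[0.6,-0.61,0.95,0,0],[0.6,0,0,0,0],[0.6,0,0,0,0],[0.6,0,0,0,0]]'
python3 - <<'E'
from h import *
from cell import env,read_camera
c,W,H=wrist(env,read_camera,'w3');walnut(c,W,H)
c=read_camera('top');cv2.imwrite('pics/t3.png',c['color'][:,:,::-1]);W=world(c);H=hsv(c)
m=((H[...,0]>125)&(H[...,0]<160)&(H[...,1]>100)).astype(np.uint8)
k,l,s,ce=cv2.connectedComponentsWithStats(m)
for i in range(1,k):
    if s[i,4]>80: print('purple',ce[i].round(),rect(W[l==i]))
c=read_camera('scene');a=c['color'][100:300,120:500,::-1];cv2.imwrite('pics/s3.png',cv2.resize(a,None,fx=2,fy=2))
W=world(c);walnut(c,W,hsv(c))
E
```

```text
time_s: 6.28
tool_pos: [0.599, 0.1526, 0.1432]
tool_rot: [-180.0, -0.2, 3.0]
force: [0.1, -0.0, -1.2]
grip_width: 0.0677
grasp_force: 15.0
time_s: 7.12
tool_pos: [0.5195, 0.0155, 0.1409]
tool_rot: [-180.0, 0.0, 3.0]
force: [0.4, -0.1, 0.2]
grip_width: 0.068
grasp_force: 15.0
tcp [0.5195 0.0155 0.1409] [-1.7997e+02  5.0000e-02  2.9900e+00] width 0.068
[17. 87.] 1267 bbox [ 0 68 39 38] ztop 0.0421 [600.1 264.5] [24.1 27.4] 3.4
[532. 149.] 789 bbox [480 133  78  34] ztop 0.0401 [ 573.7 -142.4] [27.  62.4] 88.5
[621. 163.] 498 bbox [584 146  56  33] ztop 0.0398 [ 570.9 -228.4] [25.5 51.6] 75.4
[323. 232.] 3437 bbox [254 219 138  27] ztop 0.1507 [530.4  16.3] [ 5.5 67.8] 93.0
[324. 280.] 1511 bbox [257 275 132  12] ztop 0.1514 [509.1  15.3] [ 7.8 66.6] 92.8
purple [198. 283.] (array([455.3, 113.7]), array([ 70.1, 283. ]), np.float32(88.4))
[105.  28.] 617 bbox [68  0 87 36] ztop 0.0582 [-529.6 -902.5] [11.7 15.2] 126.9
[227.  12.] 1181 bbox [158   0 117  33] ztop 0.0512 [-502.2 -207.4] [22.  24.5] 93.5
[359.  19.] 378 bbox [331   0  47  28] ztop 0.0584 [-536.5  309.9] [16.1 22.2] 145.6
[192.  44.] 328 bbox [157  36  72  14] ztop 0.0556 [-320.2 -409. ] [ 19.2 255.7] 97.5
[315. 144.] 391 bbox [301 136  28  16] ztop 0.15 [522.3  17.8] [31.6 67. ] 91.6
[220. 191.] 221 bbox [207 187  27  10] ztop 0.0397 [ 567.7 -221.5] [35.3 63.7] 85.4
[253. 191.] 212 bbox [240 187  27   9] ztop 0.0401 [ 575.9 -138.3] [30.9 65.2] 87.1
[343. 366.] 41729 bbox [  0 320 640  80] ztop -0.7481 [608.9  46.7] [ 306.7 2351.8] 89.9
```

View pics/s3.png

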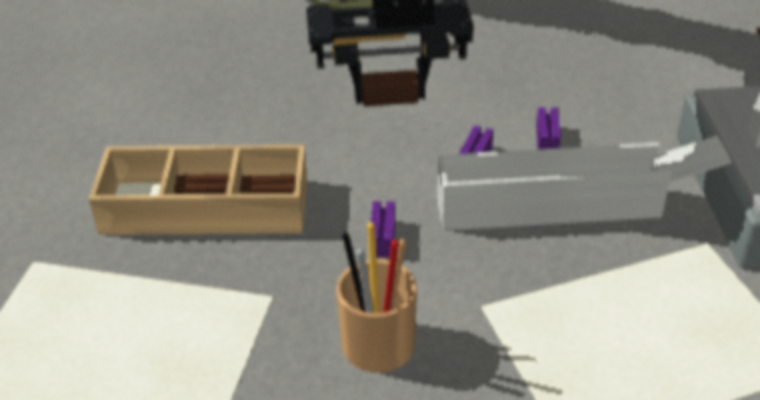

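The stand is held level at crop (390,88), above bare desk that is clear of the purple pieces. Now I'll lower it.

```bash
python3 -m jog '[[0.6,0,0,1,0],[0.6,0,0,1,0],[0.6,0,0,1,0],[0.6,0,0,1,0],[0.6,0,0,1,0],[0.6,0,0,0.5,0],[0.6,0,0,0,0],[0.6,0,0,0,0],[0.6,0,0,0,0]]'
python3 -m jog '[[0.6,0,0,0.15,0],[0.6,0,0,0.15,0],[0.6,0,0,0,0],[0.6,0,0,0,0]]'
```

```text
time_s: 8.02
tool_pos: [0.5209, 0.0155, 0.0326]
tool_rot: [-180.0, -0.1, 3.0]
force: [0.9, -0.8, -0.5]
grip_width: 0.0678
grasp_force: 15.0
time_s: 8.35
tool_pos: [0.5199, 0.0149, 0.0257]
tool_rot: [180.0, -0.0, 3.0]
force: [0.8, 0.2, -0.1]
grip_width: 0.0675
grasp_force: 15.0
```

```bash
python3 -m jog '[[0.6,0,0,0.08,0],[0.6,0,0,0.08,0],[0.6,0,0,0,0],[0.6,0,0,0,0]]'
```

```text
time_s: 8.68
tool_pos: [0.5197, 0.015, 0.0222]
tool_rot: [180.0, 0.0, 3.0]
force: [-0.2, 0.5, -1.1]
grip_width: 0.0681
grasp_force: 15.0
```

```bash
python3 -m jog '[[0.6,0,0,0.05,0],[0.6,0,0,0,0],[0.6,0,0,0,0]]'
```

```text
time_s: 8.93
tool_pos: [0.52, 0.0151, 0.0219]
tool_rot: [180.0, 0.0, 3.0]
force: [-2.1, -0.8, 5.8]
grip_width: 0.0677
grasp_force: 15.0
```

Contact (5.8 N upward). I'll release, lift and turn 90°.

```bash
python3 -m jog '[[0.8,0,0,0,0],[1,0,0,0,0],[1,0,0,0,0],[1,0,0,0,0],[1,0,0,0,0],[1,0,0,-0.5,0],[1,0,0,-1,0],[1,0,0,-1,0],[1,0,0,-1,0],[1,0,0,-1,0],[1,0,0,-1,0]]'
python3 -m jog '[[1,0,0,0,-0.15],[1,0,0,0,-0.15],[1,0,0,0,-0.15],[1,0,0,0,-0.15],[1,0,0,0,-0.15],[1,0,0,0,-0.15],[1,0,0,0,-0.15],[1,0,0,0,-0.15],[1,0,0,0,-0.15],[1,0,0,0,-0.15],[1,0,0,0,-0.15],[1,0,0,0,-0.15]]'
python3 -m jog '[[1,0,0,0,-0.1],[1,0,0,0,-0.1],[1,0,0,0,0],[1,0,0,0,0],[1,0,0,0,0]]'
python3 - <<'E'
from h import *
from cell import env,read_camera
c,W,H=wrist(env,read_camera,'w4');walnut(c,W,H)
c=read_camera('top');walnut(c,world(c),hsv(c)) if 0 else None
c=read_camera('scene');W=world(c);H=hsv(c);H[:130]=0;H[300:]=0;walnut(c,W,H) 
E
```

```text
time_s: 9.85
tool_pos: [0.5198, 0.0153, 0.133]
tool_rot: [180.0, -0.0, 3.0]
force: [-0.7, 0.0, -0.1]
grip_width: 0.087
grasp_force: 0.0
time_s: 10.85
tool_pos: [0.5199, 0.0152, 0.1321]
tool_rot: [180.0, 0.0, 84.3]
force: [-0.2, 0.2, 0.3]
grip_width: 0.0873
grasp_force: 0.0
time_s: 11.27
tool_pos: [0.5199, 0.015, 0.1316]
tool_rot: [180.0, 0.0, 92.9]
force: [-0.3, 0.5, -0.0]
grip_width: 0.0868
grasp_force: 0.0
tcp [0.5199 0.015  0.1316] [1.7998e+02 2.0000e-02 9.2870e+01] width 0.0868
[321. 192.] 608 bbox [305 158  32  79] ztop 0.0313 [518.9  16.3] [25.8 66.7] 93.3
[314. 182.] 340 bbox [302 174  26  16] ztop 0.0305 [521.1  15.1] [32.4 64.7] 94.1
[220. 191.] 221 bbox [207 187  27  10] ztop 0.0401 [ 568.1 -221. ] [34.9 62.8] 89.9
[253. 191.] 210 bbox [240 187  27   9] ztop 0.0401 [ 577.3 -138.7] [32.7 65. ] 87.2
```

View pics/w4.png

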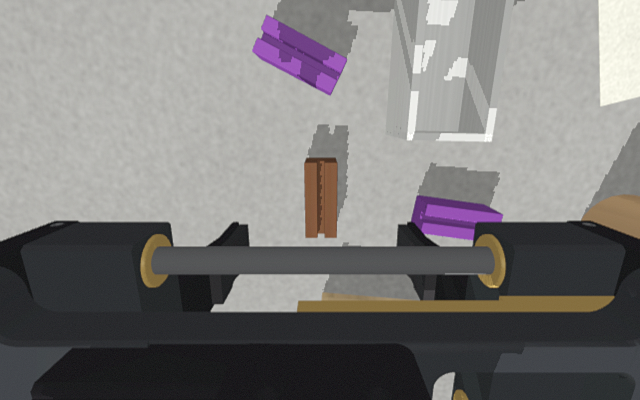

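The wrist picture shows the stand groove up on bare desk at (321,197), lined up between the fingers. I'll regrasp it by its sides.

```bash
python3 -m jog '[[0.6,0,0,1,0],[0.6,0,0,1,0],[0.6,0,0,1,0],[0.6,0,0,1,0],[0.6,0,0,0.8,0],[0.6,0,0,0.4,0],[0.6,0,0,0.25,0],[0.6,0,0,0,0],[0.6,0,0,0,0],[0.6,0,0,0,0]]'
python3 -m jog '[[0.2,0,0,0,0],[0.2,0,0,0,0],[0.2,0,0,0,0],[0.2,0,0,0,0],[0.2,0,0,0,0],[0.2,0,0,0,0],[0.2,0,0,0,0],[0.2,0,0,0,0]]' 12
```

```text
time_s: 12.25
tool_pos: [0.5207, 0.0151, 0.0233]
tool_rot: [179.9, 0.0, 93.0]
force: [-0.0, 0.4, 0.4]
grip_width: 0.0527
grasp_force: 0.0
time_s: 12.92
tool_pos: [0.5199, 0.0149, 0.0225]
tool_rot: [180.0, 0.0, 93.0]
force: [-1.4, -0.7, 2.7]
grip_width: 0.0276
grasp_force: 12.0
```

```bash
python3 -m jog '[[0.2,0,0,-0.5,0],[0.2,0,0,-1,0],[0.2,0,0,-1,0],[0.2,0,0,-1,0],[0.2,0,0,-1,0],[0.2,0,0,-1,0],[0.2,0,0,-1,0],[0.2,0,0,-0.5,0],[0.2,0,0,0,0.12],[0.2,0,0,0,0]]'
python3 -m jog '[[0.2,-0.99,0.2,0,0],[0.2,-0.99,0.2,0,0],[0.2,-0.99,0.2,0,0],[0.2,-0.99,0.2,0,0],[0.2,-0.99,0.2,0,0],[0.2,-0.99,0.2,0,0],[0.2,-0.99,0.2,0,0],[0.2,-0.99,0.2,0,0],[0.2,-0.99,0.2,0,0],[0.2,-0.99,0.2,0,0],[0.2,-0.99,0.2,0,0],[0.2,-0.99,0.2,0,0]]'
python3 -m jog '[[0.2,-0.99,0.2,0,0],[0.2,-0.99,0.2,0,0],[0.2,-0.99,0.2,0,0],[0.2,-0.99,0.2,0,0],[0.2,0,0,0,0],[0.2,0,0,0,0],[0.2,0,0,0,0]]'
python3 - <<'E'
from h import *
from cell import env,read_camera
c,W,H=wrist(env,read_camera,'w5');walnut(c,W,H)
m=(abs(W[...,2]-.058)<.006)&(W[...,0]>.49)&(W[...,0]<.65)&(W[...,1]<-.07)&(W[...,1]>-.38)&(H[...,1]>60);print(m.sum(),*rect(W[m]),W[m].mean(0))
for n in('top','scene'):
    c=read_camera(n);W=world(c);H=hsv(c)
    if n=='scene':cv2.imwrite('pics/s5.png',cv2.resize(c['color'][100:260,100:400,::-1],None,fx=2.5,fy=2.5))
    m=(abs(W[...,2]-.058)<.006)&(W[...,0]>.49)&(W[...,0]<.65)&(W[...,1]<-.07)&(W[...,1]>-.38);print(n,m.sum(),*rect(W[m]));
    m=(abs(W[...,2]-.172)<.008)&(H[...,0]<15)&(H[...,1]>110)&(H[...,2]<130)&(W[...,0]>.5)&(W[...,0]<.65)&(W[...,1]<-.25)&(W[...,1]>-.36);print(m.sum(),*(rect(W[m]) if m.sum()>20 else ''))
E
```

```text
time_s: 13.75
tool_pos: [0.5202, 0.015, 0.1631]
tool_rot: [179.9, 0.0, 87.4]
force: [-0.3, -0.1, -0.9]
grip_width: 0.0279
grasp_force: 12.0
time_s: 14.75
tool_pos: [0.5572, -0.2251, 0.1613]
tool_rot: [-179.9, -0.0, 87.7]
force: [0.0, 0.5, 0.2]
grip_width: 0.0278
grasp_force: 12.0
time_s: 15.33
tool_pos: [0.5702, -0.3028, 0.1615]
tool_rot: [-179.9, -0.1, 87.7]
force: [0.7, 0.7, 0.5]
grip_width: 0.028
grasp_force: 12.0
tcp [ 0.5702 -0.3028  0.1615] [-1.7993e+02 -1.1000e-01  8.7700e+01] width 0.028
[319.  21.] 1419 bbox [302   0  35  43] ztop 0.0402 [ 573.3 -156.8] [27.2 31.5] 86.7
[316. 102.] 2535 bbox [299  61  33  82] ztop 0.0403 [ 567.6 -220.2] [27.1 67. ] 88.1
[323. 214.] 3510 bbox [294 182  58  64] ztop 0.1711 [ 571.5 -281.4] [27.2 27.8] 177.3
[322. 287.] 1301 bbox [296 275  54  25] ztop 0.1711 [ 570.2 -318.4] [16.4 27.3] 178.5
6012 [ 569.2 -245.8] [102.4 197.9] 87.4 [ 0.5700909  -0.227354    0.05744105]
top 1250 [ 571.9 -222.8] [102.4 252.2] 87.4
201 [ 572.1 -287.8] [26.5 37.6] 88.3
scene 886 [ 570.8 -220.1] [110.3 252.7] 87.2
78 [ 573.1 -277.8] [21.1 35.2] 12.7
```

View pics/w5.png

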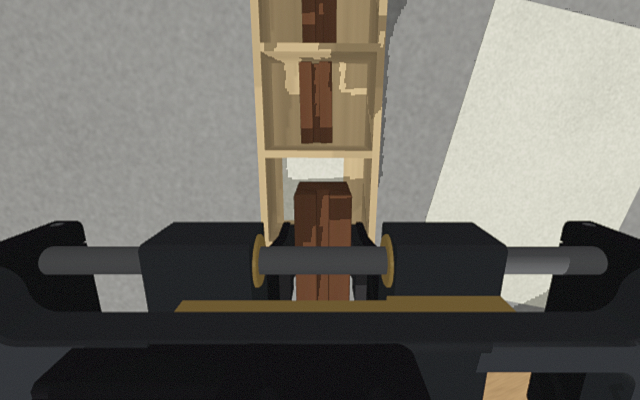

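View pics/s5.png

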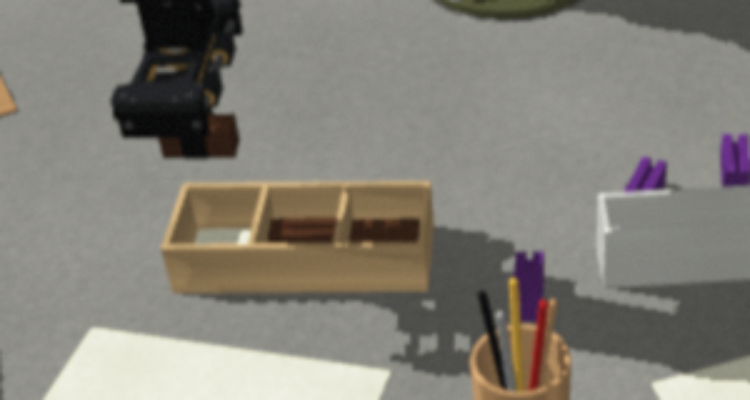

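The wrist view shows the stand over the empty compartment, with the divider at row 155. The scene view shows it above the left, empty compartment. Top and wrist both put it about 2 mm too far +y and 2.5 mm too far +x, so I'll correct, come closer and re-measure against the divider.

```bash
python3 -m jog '[[0.2,-0.09,-0.12,0,0.01],[0.2,0,0,1,0],[0.2,0,0,1,0],[0.2,0,0,1,0],[0.2,0,0,0,0],[0.2,0,0,0,0],[0.2,0,0,0,0]]'
python3 - <<'E'
from h import *
from cell import env,read_camera
t=np.radians(87.4);ey=np.array([np.cos(t),np.sin(t)]);ex=np.array([ey[1],-ey[0]])
def rel(c,W,H,n):
    o=env.get_obs()['tool_pos'];d=W[...,:2]-o[:2];Y=d@ey*1000;X=d@ex*1000;Z=W[...,2]
    w=(H[...,0]<15)&(H[...,1]>110)&(H[...,2]<130)&(c['range_z']>0)
    top=w&(abs(Z-o[2]-.0095)<.005)&(abs(X)<25)&(abs(Y)<45)
    print(n,'stand X',np.percentile(X[top],[1,99]).round(1),'Y',np.percentile(Y[top],[1,99]).round(1))
    div=(abs(Z-.058)<.003)&(abs(X)<40)&(Y>30)&(Y<55)&~w
    if div.sum()>10: print(' divider Y',np.percentile(Y[div],[2,50,98]).round(1),div.sum())
    end=(abs(Z-.058)<.003)&(abs(X)<40)&(Y<-30)&(Y>-55)&~w
    if end.sum()>10: print(' end wall Y',np.percentile(Y[end],[2,50,98]).round(1),end.sum())
    for s in(1,-1):
        q=(abs(Z-.058)<.003)&(X*s>38)&(X*s<60)&(abs(Y)<70)&~w
        if q.sum()>10: print(' side X',np.percentile(X[q],[2,50,98]).round(1),q.sum())
c,W,H=wrist(env,read_camera,'w6');rel(c,W,H,'wrist')
for n in('top','scene'):
    c=read_camera(n);rel(c,world(c),hsv(c),n)
E
```

```text
time_s: 16.07
tool_pos: [0.5686, -0.3059, 0.1036]
tool_rot: [179.9, 0.0, 87.1]
force: [-0.5, 0.5, -0.4]
grip_width: 0.0278
grasp_force: 12.0
tcp [ 0.5686 -0.3059  0.1036] [1.7992e+02 4.0000e-02 8.7150e+01] width 0.0278
wrist stand X [-13.1  13.7] Y [-21.6  34.8]
 divider Y [41.2 44.3 47.1] 1233
 side X [39.5 45.1 48.5] 1118
 side X [-53.2 -49.7 -39.7] 1178
top stand X [-12.1  14.8] Y [-1.6 33.4]
 divider Y [39.6 42.9 45.9] 130
 side X [38.6 46.6 49.7] 111
 side X [-51.9 -48.5 -38.7] 140
scene stand X [-12.7  19.2] Y [10.  35.5]
 divider Y [41.9 45.6 48.7] 50
 end wall Y [-39.9 -37.1 -33.5] 36
 side X [39.7 47.4 51.9] 111
 side X [-53.5 -48.1 -42.6] 32
```

All three views agree: shift +2.3 mm along tool x and −2.4 mm along tool y.

```bash
python3 -m jog '[[0.2,0.115,-0.12,0,0],[0.2,0,0,0,0],[0.2,0,0,0.5,0],[0.2,0,0,0.5,0],[0.2,0,0,0.4,0],[0.2,0,0,0,0],[0.2,0,0,0,0]]'
python3 - <<'E'
from h import *
from cell import env,read_camera
c,W,H=wrist(env,read_camera,'w7');print(env.get_obs()['force'])
t=np.radians(87.4);ey=np.array([np.cos(t),np.sin(t)]);ex=np.array([ey[1],-ey[0]])
for n in('wrist','top'):
    if n=='top':c=read_camera(n);W=world(c);H=hsv(c)
    o=env.get_obs()['tool_pos'];d=W[...,:2]-o[:2];Y=d@ey*1000;X=d@ex*1000;Z=W[...,2]
    w=(H[...,0]<15)&(H[...,1]>110)&(H[...,2]<130)&(c['range_z']>0)
    top=w&(abs(Z-o[2]-.0095)<.005)&(abs(X)<25)&(abs(Y)<45);div=(abs(Z-.058)<.003)&(abs(X)<40)&(Y>30)&(Y<55)&~w
    print(n,np.percentile(Y[top],99).round(1),np.percentile(Y[div],[2,50,98]).round(1))
E
```

```text
time_s: 16.8
tool_pos: [0.5649, -0.3031, 0.073]
tool_rot: [-179.9, -0.1, 87.1]
force: [0.4, -0.5, 0.1]
grip_width: 0.0279
grasp_force: 12.0
tcp [ 0.5649 -0.3031  0.073 ] [-1.7988e+02 -7.0000e-02  8.7140e+01] width 0.0279
[-0.13875454  0.15599734 -0.07781141]
wrist 34.8 [38.4 41.6 44.6]
top 33.3 [36.6 40.2 43.4]
```

Gap to the divider is about 3.7 mm, where 4 is ideal. Lowering on.

```bash
python3 -m jog '[[0.2,0,0,0.45,0],[0.2,0,0,0.45,0],[0.2,0,0,0.45,0],[0.2,0,0,0.45,0],[0.2,0,0,0,0],[0.2,0,0,0,0],[0.2,0,0,0,0]]'
python3 -m jog '[[0.2,0,0,0.1,0],[0.2,0,0,0.1,0],[0.2,0,0,0,0],[0.2,0,0,0,0]]'
```

```text
time_s: 17.48
tool_pos: [0.5659, -0.3034, 0.0384]
tool_rot: [180.0, -0.0, 87.1]
force: [-0.7, -0.6, -0.5]
grip_width: 0.0279
grasp_force: 12.0
time_s: 17.82
tool_pos: [0.5656, -0.3035, 0.0344]
tool_rot: [180.0, 0.0, 87.1]
force: [0.2, 0.4, -0.3]
grip_width: 0.0278
grasp_force: 12.0
```

```bash
python3 -m jog '[[0.2,0,0,0.08,0],[0.2,0,0,0.07,0],[0.2,0,0,0,0],[0.2,0,0,0,0]]'
python3 -m jog '[[0.2,0,0,0.04,0],[0.2,0,0,0,0],[0.2,0,0,0,0]]'
```

```text
time_s: 18.15
tool_pos: [0.5656, -0.3034, 0.0312]
tool_rot: [-180.0, -0.0, 87.1]
force: [-0.6, 0.3, -1.2]
grip_width: 0.0276
grasp_force: 12.0
time_s: 18.4
tool_pos: [0.5657, -0.3034, 0.0306]
tool_rot: [180.0, 0.0, 87.1]
force: [-0.3, -0.3, -0.0]
grip_width: 0.028
grasp_force: 12.0
```

```bash
python3 -m jog '[[0.2,0,0,0.04,0],[0.2,0,0,0,0],[0.2,0,0,0,0]]'
```

```text
time_s: 18.65
tool_pos: [0.5657, -0.3035, 0.0305]
tool_rot: [-180.0, 0.0, 87.1]
force: [-2.7, 0.7, 6.1]
grip_width: 0.028
grasp_force: 12.0
```

Contact with the floor (6 N). I'll open partially, since the side room is limited, and rise.

```bash
python3 -m jog '[[0.5,0,0,0,0],[0.5,0,0,0,0],[0.5,0,0,0,0],[0.5,0,0,0,0],[0.5,0,0,0,0],[0.5,0,0,-0.3,0],[0.5,0,0,-0.6,0],[0.5,0,0,-1,0],[0.5,0,0,-1,0],[0.5,0,0,-1,0],[0.5,0,0,-1,0]]'
python3 -m jog '[[0.5,0,0,-1,0],[0.5,0,0,-1,0],[0.5,-1,0,-0.5,0],[0.5,-1,0,0,0],[0.5,-1,0,0,0],[0.5,-1,0,0,0],[0.5,-1,0,0,0],[0.5,0,0,0,0],[0.5,0,0,0,0],[0.5,0,0,0,0]]'
python3 - <<'E'
from h import *
from cell import env,read_camera
c,W,H=wrist(env,read_camera,'w8');walnut(c,W,H)
c=read_camera('top');cv2.imwrite('pics/t8.png',c['color'][:,:,::-1]);W=world(c);H=hsv(c);H[:70]=0;walnut(c,W,H)
P=W[185:260,345:490].reshape(-1,3);Q=P[abs(P[:,2]-.058)<.008];print('tote',*rect(Q))
c=read_camera('scene');cv2.imwrite('pics/s8.png',cv2.resize(c['color'][100:260,100:400,::-1],None,fx=2.5,fy=2.5))
E
```

```text
time_s: 19.57
tool_pos: [0.566, -0.3034, 0.1301]
tool_rot: [179.9, 0.0, 87.1]
force: [-0.6, -0.0, -0.1]
grip_width: 0.0436
grasp_force: 0.0
time_s: 20.4
tool_pos: [0.5612, -0.4022, 0.1786]
tool_rot: [179.9, -0.0, 87.2]
force: [0.8, 1.1, -0.4]
grip_width: 0.0438
grasp_force: 0.0
tcp [ 0.5612 -0.4022  0.1786] [ 1.7995e+02 -4.0000e-02  8.7180e+01] width 0.0438
[320.  11.] 740 bbox [304   0  33  24] ztop 0.0402 [ 567.5 -244.1] [19.  27.5] 176.5
[322.  83.] 2295 bbox [307  44  31  79] ztop 0.0403 [ 566.1 -303. ] [26.8 66.6] 86.9
[178. 215.] 232 bbox [169 208  19  14] ztop 0.0429 [600.2 269.6] [26.5 36.5] 94.4
[374. 222.] 478 bbox [358 215  34  15] ztop 0.0408 [ 575.  -140.2] [27.1 67. ] 88.2
[415. 224.] 428 bbox [399 217  33  15] ztop 0.0409 [ 568.6 -222.4] [26.7 67.7] 88.6
[455. 224.] 423 bbox [439 217  33  15] ztop 0.0409 [ 566.8 -304.5] [26.1 65.7] 86.6
[ 11. 346.] 333 bbox [  0 337  24  20] ztop 0.0064 [342.2 614.9] [28.1 48.9] 103.2
tote [ 571.9 -223. ] [102.5 252.4] 87.5
```

View pics/s8.png

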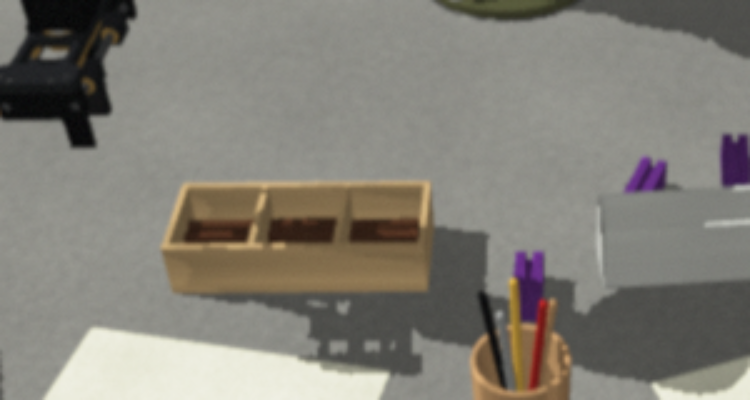

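View pics/w8.png

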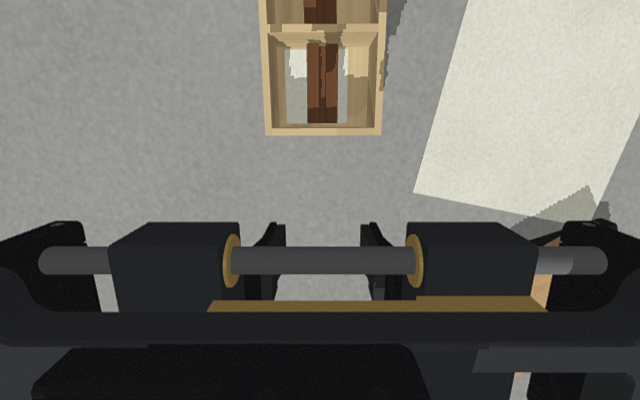

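The stand lies groove up in its compartment at wrist (322,83). Its top is level with the packed ones at z 0.040, and the tote, packed stands and offcut have not moved. The robot is clear, so I'll hand in.

```bash
python3 -c "
from cell import env
print(env.sign_off())"
```

```text
the job is handed in; nothing more can be done
None
```

The card stand is packed flat and groove up in the tote's formerly empty compartment after being set down and regrasped on the desk; the tote, packed stands and offcut measured unmoved, the pencil pot was never touched, and I handed in at about 20.5 s.

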